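# Set a rotary hammer to chiselling on the repair counter

### The arm

A 6-joint arm with a two-finger parallel gripper is mounted at the origin on the work surface. World frame = base frame: x ahead of the robot, y to its left, z up, the work surface at z = 0. Lengths are in m, angles in rad, forces in N, time in s.
With the tool pointing down it reaches from about 0.4 to 0.925 m from the base axis. Payload 12.5 kg.
Tool frame: the origin (TCP) lies at the very end of the fingers, on their centre line; the grasp point (between the pads) lies 19 mm behind it (robot.grasp_offset is the distance from the TCP to the grasp point, in m); z points along the fingers, y is the direction in which the jaws open and shut (so a half turn about z gives the same grasp; the last joint's range is limited). The gripper opens to 95 mm and grips with 3 to 60 N. Pads are 20 mm wide; open, the fingers measure 119 mm over their backs; the gripper's body (75 mm by 180 mm) begins 59 mm behind the grasp point.
Start: joints at [1.097, 0.491, 1.559, -0, 1.092, -0.106], TCP at [0.225, 0.583, 0.215] pointing down, gripper open.
Joint ranges: [-3.1, 3.1], [-0.84, 2.19], [0.05, 2.79], [-1.13, 4.28], [0.06, 2.93], [-2.69, 2.69]. Speed limits (rad/s): [2.22, 2.22, 2.79, 3.14, 3.14, 3.14].

### API

Orientations are given as a unit quaternion [w, x, y, z].
In Python, from plant import robot gives the robot as it stands.
- The arm moves only by the shell command python3 -m creep 'ROWS' [FORCE]. ROWS is JSON, one flat list of numbers, 7 for each row, row after row: the shift along the tool's x, y, z in m, then the turn, a rotation vector about the tool's x, y, z in rad, then the closure, from 0 (fully open) to 1 (shut). A call has 1 to 20 rows; each row is the pose to reach, as a shift and turn from the pose commanded when the call began, along the tool's axes at that moment; what a row does not reach only later rows make up. A row lasts 1/10 s, in which the tool goes at most 50 mm and 8.59 degrees, less where a joint would pass 70% of its speed; a pose out of reach is approached as far as the arm can. A call with a gripper value outside its range is refused whole. The fingers move at their own pace and stop on an object; FORCE is the grip in N (left out, the last holds). Time passes only in rows, so rows that repeat a pose let the fingers close. It gives the time, the measured TCP pose, the force and the opening at its end, in the units of the state.
- robot.get_obs(): the state, without advancing time (a new reading comes with each control period).
- robot.capture(name): name is "scene" or "side" or "wrist"; returns a dict with "img" (480x640x3 uint8, red, green, blue), "z_map" (480x640 float32, m along the optical axis (not along the pixel's ray), 0 where there is no reading), "fx", "fy", "cx", "cy" (pixels), "k1" (the pictures are not rectified: a ray, as slopes to the right and down, at radius r is drawn at 1 + k1 r^2 times it, then the intrinsics apply), "world_from_camera" (4x4, takes a point from camera to world coordinates). Camera axes: x right, y up, looking along -z (the intrinsics and any distortion apply to the point x, -y, -z); pixel columns grow to the right and rows downward; lengths in m; the calibration is good to about 2 mm. A picture is of the moment at which its call begins.
- robot.hand_in(): hands the job in, once; it reports no verdict.
Trained networks look in a picture, given as the dict that the camera call returned (one of the last four; its "shot" number tells which), for a name from the list of things; names that differ only in an ending like _2 or _b are one class to them, and where a whole thing is asked for, a point or a joint stands for the part that bears it (a point fixed in the world has none). Each returns a list of dicts, best first, with "p" (0 to 1); they miss things now and then, are a little off and sometimes report something else, mostly with a low value. They report only what shows in the picture. A call takes as long as a camera call.
- robot.search_frame(picture, query): "position" ([x, y, z] in m, in world coordinates, good to about 4 mm: the middle of the surface that is visible of it).
The state is a dict: "time_s": time; "joint_positions": joint angles; "qvel": joint speeds; "effort": joint torques, N m; "tcp_pos": TCP position; "tcp_rot": TCP orientation; "contact_force": force on the tool from outside, world axes, zero at the start; "moment": the same for the moment, N m; "opening": finger opening in m.
Only numpy, scipy, OpenCV 4.12 (cv2) and the standard library are available. Lean on these libraries where they do the work, as an engineer would, in place of code of your own. Each camera call takes 0.05 s, during which the arm holds its last target.

### The job

The cordless rotary hammer lying on its side on the counter is set for drilling, in reverse; make it ready to chisel. With the fingertips press its orange direction button fully down (forward), and push its orange mode lever clockwise past the middle click (hammer drilling) to the last stop, the mallet symbol. Push the lever from one side, do not pinch it; keep off the red trigger, do not shove or lift the hammer, and leave everything else on the counter where it is.

Things in the scene. Friction and masses are not known exactly. Their poses are not given: they have to be found in the camera images.
- hammer: Loose grey and black cordless rotary hammer, 3.2 kg, on its side, 84 mm thick. Origin: on the counter below the mode lever's axis; +y along the barrel to the bit holder (ends y = 195 mm), -x to the battery (ends x = -206 mm, y -82..58, top z 84), z up. Gear housing x -42..42, y -60..75, flat top z = 84. Motor housing x -130..-40, y -4..70, top z 79. Side handle along x at y = 130, 44 wide, top z 64 mm.
- mode_lever (a joint): Turn of the orange mode lever, rad, clockwise seen from above. Notches: 0 drilling (start; lever points 0.62 rad counter-clockwise of the hammer's +y), 0.62 hammer drilling, the middle click (along +y), 1.24 chiselling (0.62 rad clockwise of +y; hard stop 1.26). A sprung detent draws it into the nearest notch and holds it; crests at 0.31 and 0.93. Takes up to about 9 N, 30 mm from the axis.
- mode_axis (a point): Point on the mode lever's vertical turning axis at half the height of the lever bar, 101 mm above the counter; fixed in the hammer, axes as hammer.
- mode_tip (a point): Middle of the free end of the mode lever, 42 mm from the axis, 101 mm above the counter. The lever is an upright orange bar, 12.4 mm wide (with ribs 13.6 mm), from 12 mm behind the axis to 42 mm ahead of it, z = 90 to 112 mm, on a black disc of 24 mm radius, top at z = 90 mm.
- direction_button (a joint): Travel of the orange direction button, m, growing as it is pressed down: 0 = reverse (start), 0.008 = forward, fully down. It takes about 4 N and stays where it is left; at the end of its travel it meets a firm stop.
- button_top (a point): Middle of the top of the direction button, 14 mm square, at x -16, y -92 mm in the hammer's frame. It stands on the hammer's neck (x -42..36, y -118..-58, top z = 68 mm), behind the gear housing: its top is 78 mm above the counter at the start, 70 mm when fully down.
- trigger (a joint): Travel of the red trigger, m, 0 = released, 0.008 = pulled. In the hammer's frame it lies at x -85..-51, y -81..-67, z 32..52 mm, in front of the main grip (x -138..-18, y -113..-79, top z 62 mm). Must not be pressed.
- chisel_bit: Loose steel chisel bit, 253 mm long, 14 mm thick, lying along its y on the far side of the hammer. Origin under its middle. Leave alone.
- drill_bit: Loose masonry drill bit, 153 mm long, 10 mm thick, lying along its y beyond the chisel bit. Origin under its middle. Leave alone.
- screwdriver: Loose screwdriver, 200 mm long, red handle, lying along its x beside the main grip. Leave alone.
- grease_tub: Loose white tub with blue lid, 64 mm wide, 62 mm high. Origin under its middle. Leave alone.
- spare_battery: Loose black battery pack, 118 x 76 x 59 mm, on the left. Origin under its middle. Leave alone.
- padlock: Loose brass padlock lying flat, 98 x 60 x 28 mm, on the right. Leave alone.
- tape_roll: Loose roll of tape lying flat, 104 mm wide, 24 mm high, on the right. Leave alone.

How it is judged:
At the end, for the whole second after the job is handed in: The mode lever rests in its last notch (joint above 1.12 rad of 1.24), the direction button is down (over 6 of 8 mm), the trigger is released, the hammer lies flat and still within 20 mm of where it lay (the button within 30 mm), and all other loose things lie within 20 mm of where they were (value of joint mode_lever above 1.12 rad and velocity of joint mode_lever between -0.1 and 0.1 rad/s and value of joint direction_button above 0.006 m and value of joint trigger below 0.003 m and linear speed of hammer below 0.02 m/s and angle between hammer's own z axis and vertical below 0.1 rad and distance of each of hammer, chisel_bit, drill_bit, screwdriver, grease_tub, spare_battery, padlock, tape_roll from where it was at the start of the episode below 0.02 m and distance of button_top from where it was at the start of the episode below 0.03 m); the robot touches nothing.
It fails at once if the mode lever was pinched (pressed on both sides at once) (contact force between the fingers and mode_lever_c0 above 2 N and contact force between the fingers and mode_lever_c1 above 2 N).
It fails at once if the trigger was pressed (value of joint trigger above 0.003 m).
It fails at once if the hammer was lifted, tipped or shoved along (distance of hammer from where it was at the start of the episode above 0.02 m or angle between hammer's own z axis and vertical above 0.1 rad or distance of button_top from where it was at the start of the episode above 0.03 m).
It fails at once if something else on the counter was picked up or knocked about (distance of any of chisel_bit, drill_bit, screwdriver, grease_tub, spare_battery, padlock, tape_roll from where it was at the start of the episode above 0.02 m).
It also fails if it takes over 40 s, if anything falls off the work surface, if the arm or the gripper's body presses on something with over 40 N, if the wrist force passes 120 N, or if a joint passes its speed limit or range.

## Working session

There is one attempt and no reset: what is moved stays moved. The work goes in short steps, Python scripts to look and compute and a shell command to move; the robot and the scene stay as the last step left them, time stands still between calls to the robot, and variables do not carry over. Pictures are saved under pics/ and viewed, and the job is handed in when it is done.

```bash
mkdir -p pics; ls
python3 - <<'E'
from plant import robot
import cv2,numpy as np
o=robot.get_obs(); print({k:np.round(v,4).tolist() for k,v in o.items()})
for n in ["scene","side"]:
    c=robot.capture(n)
    cv2.imwrite(f"pics/{n}0.png",c["img"][:,:,::-1])
    print(n,c["fx"],c["cx"],c["cy"],c["k1"],np.round(c["world_from_camera"],3).tolist())
    for q in ["hammer","mode_lever","mode_axis","mode_tip","button_top","trigger","chisel_bit","screwdriver"]:
        r=robot.search_frame(c,q)
        print(q,[(np.round(d["position"],4).tolist(),round(d["p"],2)) for d in r[:2]])
E
```

```text
pics
{'time_s': 0.0, 'joint_positions': [1.0974, 0.4916, 1.5595, 0.0, 1.0917, -0.1056], 'qvel': [0.0, -0.0, 0.0008, -0.0004, -0.0008, 0.0011], 'effort': [0.0029, -61.2658, -25.819, 0.0694, 0.0481, -0.0001], 'tcp_pos': [0.2246, 0.583, 0.214], 'tcp_rot': [-0.0002, 0.1829, 0.9831, -0.0005], 'contact_force': [-0.1486, 0.3423, 0.2224], 'moment': [-0.0443, -0.032, -0.0413], 'opening': 0.0956}
scene 623.7559723238131 329.42768445141826 243.24580855329205 -0.007082148345938587 [[-0.408, -0.646, 0.645, 1.548], [0.913, -0.279, 0.298, 0.448], [-0.013, 0.71, 0.704, 1.138], [0.0, 0.0, 0.0, 1.0]]
hammer [([0.5935, 0.1047, 0.0681], 0.69), ([0.4422, 0.5061, 0.0445], 0.17)]
mode_lever [([0.6086, 0.0911, 0.095], 0.72)]
mode_axis [([0.589, 0.1063, 0.0672], 0.57)]
mode_tip [([0.6053, 0.0928, 0.1006], 0.74), ([0.4065, -0.4308, 0.0245], 0.69)]
button_top [([0.5351, 0.0089, 0.0513], 0.44)]
trigger [([0.5867, -0.0116, 0.0798], 0.36)]
chisel_bit [([0.6945, 0.1244, 0.0094], 0.93)]
screwdriver [([0.4423, -0.0701, 0.0152], 0.83)]
side 447.96301495481174 318.19833114187594 236.93527008079246 -0.07296416251030077 [[0.755, 0.455, -0.473, 0.054], [-0.656, 0.521, -0.546, -0.565], [-0.002, 0.722, 0.692, 0.82], [0.0, 0.0, 0.0, 1.0]]
hammer [([0.5205, 0.0641, 0.0712], 0.61), ([0.3991, -0.4343, 0.0299], 0.18)]
mode_lever [([0.5988, 0.0826, 0.0993], 0.61)]
mode_axis [([0.5228, 0.0656, 0.0643], 0.97)]
mode_tip [([0.5958, 0.0792, 0.0978], 0.92)]
button_top [([0.5802, -0.0191, 0.0797], 0.58)]
trigger []
chisel_bit [([0.6876, 0.0325, 0.0092], 0.45), ([0.4248, -0.08, 0.0164], 0.23)]
screwdriver [([0.4264, -0.0838, 0.0202], 0.57)]
```

View pics/scene0.png

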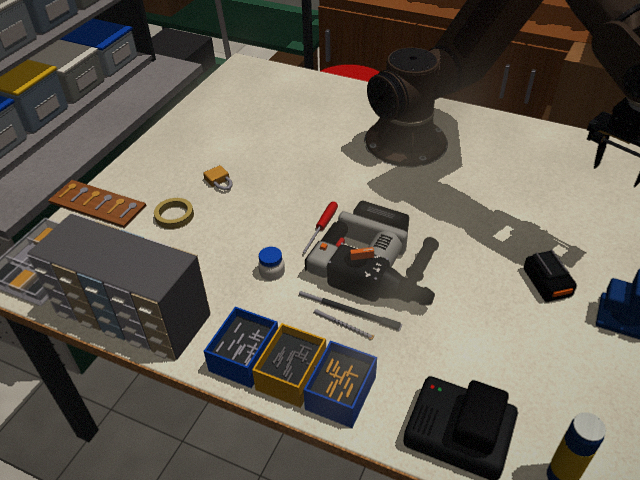

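View pics/side0.png

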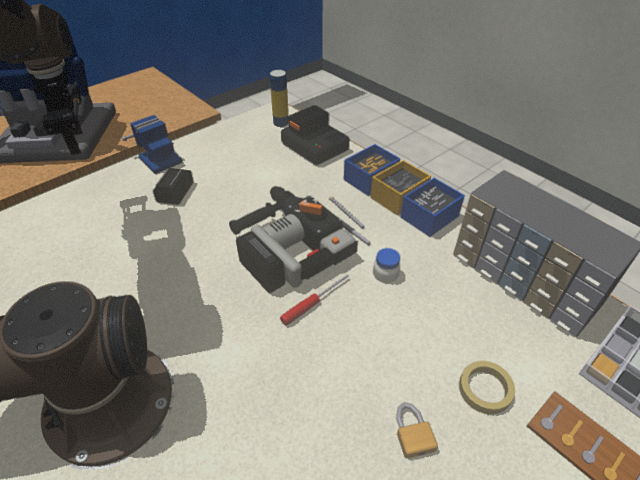

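The scene picture shows the orange lever at about (362,254) and the button at (323,245). The side picture has them at (312,208) and (336,240). The hammer's axes lie roughly along the world axes. Next I'll measure the orange parts and the housing top from depth.

```bash
cat > h.py <<'E'
import numpy as np,cv2
def cloud(c):
    h,w=c["z_map"].shape
    u,v=np.meshgrid(np.arange(w),np.arange(h))
    x=(u-c["cx"])/c["fx"]; y=(v-c["cy"])/c["fy"]
    X,Y=x.copy(),y.copy()
    for _ in range(5):
        s=1+c["k1"]*(X*X+Y*Y); X=x/s;Y=y/s
    z=c["z_map"]
    P=np.stack([X*z,-Y*z,-z,np.ones_like(z)],-1)@np.array(c["world_from_camera"]).T
    P=P[...,:3]; P[z==0]=np.nan
    return P
def project(c,p):
    q=np.linalg.inv(np.array(c["world_from_camera"]))@np.append(p,1)
    X,Y=q[0]/-q[2],-q[1]/-q[2]; s=1+c["k1"]*(X*X+Y*Y)
    return c["fx"]*X*s+c["cx"],c["fy"]*Y*s+c["cy"]
def orange(c):
    hsv=cv2.cvtColor(c["img"],cv2.COLOR_RGB2HSV)
    return (hsv[...,0]>=4)&(hsv[...,0]<=18)&(hsv[...,1]>150)&(hsv[...,2]>80)
E
python3 - <<'E'
from plant import robot
from h import *
for n in ["scene","side"]:
    c=robot.capture(n); P=cloud(c); m=orange(c)&(P[...,0]>.45)&(P[...,0]<.75)&(abs(P[...,1]-.05)<.2)&(P[...,2]>.05)
    k,l,s,ce=cv2.connectedComponentsWithStats(m.astype(np.uint8))
    for i in range(1,k):
        if s[i,4]<6: continue
        Q=P[l==i]; print(n,s[i].tolist(),np.round(np.median(Q,0),4),np.round(Q.min(0),4),np.round(Q.max(0),4))
        T=Q[Q[:,2]>np.percentile(Q[:,2],60)]
        if s[i,4]>60:
            mu=T[:,:2].mean(0); w,V=np.linalg.eigh(np.cov(T[:,:2].T)); d=V[:,1]; t=(T[:,:2]-mu)@d
            print(' top',mu,d,t.min(),t.max(),np.median(T[:,2]))
    img=cv2.resize(c["img"][180:320,230:450],None,fx=3.6,fy=3.6,interpolation=cv2.INTER_CUBIC)
    cv2.imwrite(f"pics/{n}1.png",img[:,:,::-1])
E
```

```text
scene [320, 243, 7, 7, 28] [ 0.5875 -0.0109  0.0762] [ 0.5732 -0.0246  0.0629] [ 0.5955 -0.0049  0.081 ]
scene [350, 247, 24, 9, 96] [0.5993 0.0893 0.1109] [0.5428 0.0567 0.0717] [0.6175 0.1166 0.1154]
 top [0.60277859 0.08982912] [-0.52679375  0.84999314] -0.022251094481086725 0.0296512885998155 0.11247021753807351
scene [351, 255, 6, 5, 9] [0.6146 0.0757 0.0967] [0.6073 0.0738 0.0886] [0.6197 0.0843 0.108 ]
scene [358, 254, 8, 5, 19] [0.6046 0.0964 0.0996] [0.5987 0.0863 0.0916] [0.6088 0.1015 0.1053]
side [300, 203, 22, 6, 56] [0.6012 0.0846 0.1144] [0.5789 0.0673 0.1098] [0.6144 0.1098 0.1181]
side [332, 238, 6, 5, 21] [ 0.5826 -0.0138  0.0796] [ 0.5785 -0.0176  0.0728] [ 0.5887 -0.0064  0.0833]
```

View pics/scene1.png

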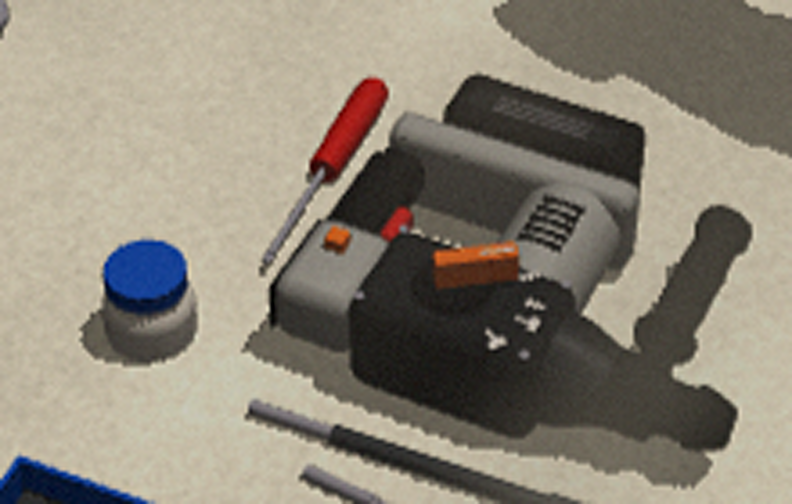

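View pics/side1.png

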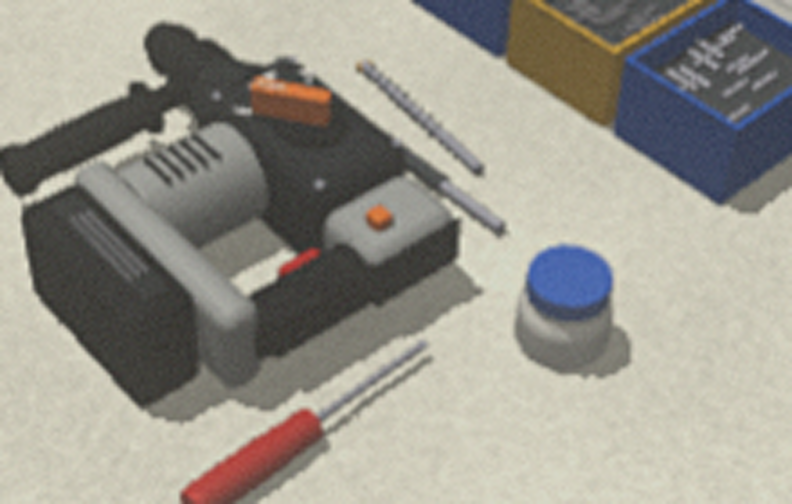

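```bash
python3 -m creep '[0,0,-0.05,0,0,0,1,-0.537,-0.35,-0.1,0,0,0,1,-0.537,-0.35,-0.1,0,0,0,1,-0.537,-0.35,-0.1,0,0,0,1,-0.537,-0.35,-0.1,0,0,0,1,-0.537,-0.35,-0.1,0,0,0,1,-0.537,-0.35,-0.1,0,0,0,1,-0.537,-0.35,-0.1,0,0,0,1,-0.537,-0.35,-0.1,0,0,0,1,-0.537,-0.35,-0.1,0,0,0,1,-0.537,-0.35,-0.1,0,0,0,1,-0.537,-0.35,-0.1,0,0,0,1,-0.537,-0.35,-0.1,0,0,0,1,-0.537,-0.35,-0.1,0,0,0,1,-0.537,-0.35,-0.1,0,0,0,1,-0.537,-0.35,-0.1,0,0,0,1,-0.537,-0.35,-0.1,0,0,0,1,-0.537,-0.35,-0.1,0,0,0,1]' 20
python3 - <<'E'
from plant import robot
from h import *
o=robot.get_obs(); print({k:np.round(v,4).tolist() for k,v in o.items()})
c=robot.capture("wrist"); cv2.imwrite("pics/wrist1.png",c["img"][:,:,::-1])
print(c["fx"],np.round(c["world_from_camera"],3).tolist())
P=cloud(c); m=orange(c)&(P[...,0]>.45)&(P[...,0]<.75)&(abs(P[...,1]-.05)<.2)&(P[...,2]>.05)
k,l,s,ce=cv2.connectedComponentsWithStats(m.astype(np.uint8))
for i in range(1,k):
        if s[i,4]<30: continue
        Q=P[l==i]; zt=np.percentile(Q[:,2],95); T=Q[Q[:,2]>zt-.005]
        (r)=cv2.minAreaRect((T[:,:2]*1000).astype(np.float32))
        print(s[i].tolist(),np.round(np.median(T,0),4),r)
for q in ["mode_tip","mode_axis","button_top"]:
        r=robot.search_frame(c,q); print(q,[(np.round(d["position"],4).tolist(),round(d["p"],2)) for d in r[:2]])
E
```

```text
time_s: 2.8
tcp_pos: [0.5994, 0.0646, 0.3148]
tcp_rot: [0.0, 0.182, 0.983, 0.0]
contact_force: [0.6, 0.4, -0.1]
opening: 0.0007
{'time_s': 2.8, 'joint_positions': [-0.0022, 0.3775, 1.4745, 0.0002, 1.2894, -1.2067], 'qvel': [0.002, -0.0004, -0.0012, -0.0013, -0.0005, -0.0014], 'effort': [-0.5479, -55.9462, -28.6357, -0.0149, 0.0838, 0.0056], 'tcp_pos': [0.5994, 0.0646, 0.3148], 'tcp_rot': [0.0001, 0.1822, 0.9833, 0.0001], 'contact_force': [0.6088, 0.3742, -0.0846], 'moment': [-0.006, -0.0031, -0.061], 'opening': 0.0007}
409.8864362401806 [[0.358, -0.894, -0.271, 0.522], [0.934, 0.342, 0.104, 0.094], [-0.0, -0.29, 0.957, 0.484], [0.0, 0.0, 0.0, 1.0]]
[322, 165, 46, 56, 895] [0.5987 0.0898 0.1115] ((597.225830078125, 92.40241241455078), (13.464298248291016, 54.08888244628906), 32.7586669921875)
[236, 205, 16, 15, 169] [ 0.5848 -0.0105  0.0772] ((585.0053100585938, -10.745972633361816), (13.360675811767578, 12.74848747253418), 87.26504516601562)
mode_tip [([0.5994, 0.084, 0.087], 0.79)]
mode_axis [([0.5397, 0.0924, 0.076], 0.58)]
button_top [([0.5876, -0.009, 0.0747], 0.73)]
```

View pics/wrist1.png

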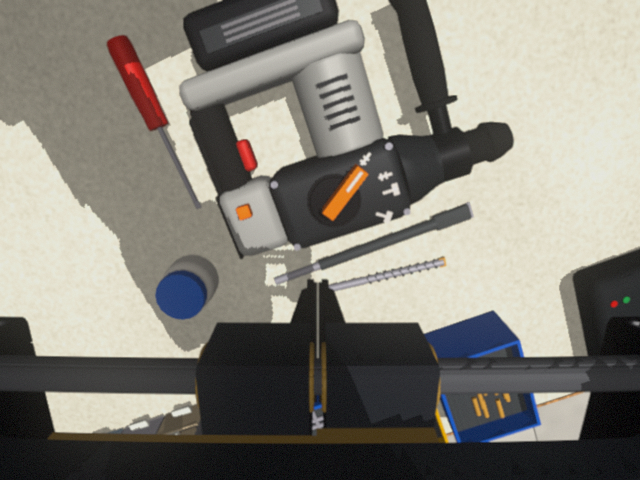

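The wrist view shows the lever from (330,215) to (360,172), the button at (244,212) and the trigger at (246,155). The lever and button positions agree: they are 92.8 mm apart against 93.4 mm given, and both give a hammer yaw of about -0.048. The lever axis is at about (0.605, 0.080). I'll press the button first.

```bash
python3 -m creep '[-0.0135,-0.0755,0,0,0,0,1,-0.0135,-0.0755,0.05,0,0,0,1,-0.0135,-0.0755,0.1,0,0,0,1,-0.0135,-0.0755,0.15,0,0,0,1,-0.0135,-0.0755,0.19,0,0,0,1,-0.0135,-0.0755,0.215,0,0,0,1,-0.0135,-0.0755,0.225,0,0,0,1,-0.0135,-0.0755,0.225,0,0,0,1,-0.0135,-0.0755,0.225,0,0,0,1]'
python3 - <<'E'
from plant import robot
from h import *
c=robot.capture("side"); cv2.imwrite("pics/side2.png",cv2.resize(c["img"][150:310,230:450],None,fx=3.6,fy=3.6)[:,:,::-1])
E
```

```text
time_s: 3.9
tcp_pos: [0.5861, -0.0117, 0.0909]
tcp_rot: [0.001, 0.183, 0.983, 0.0]
contact_force: [0.8, -0.3, 0.8]
opening: 0.0005
```

View pics/side2.png

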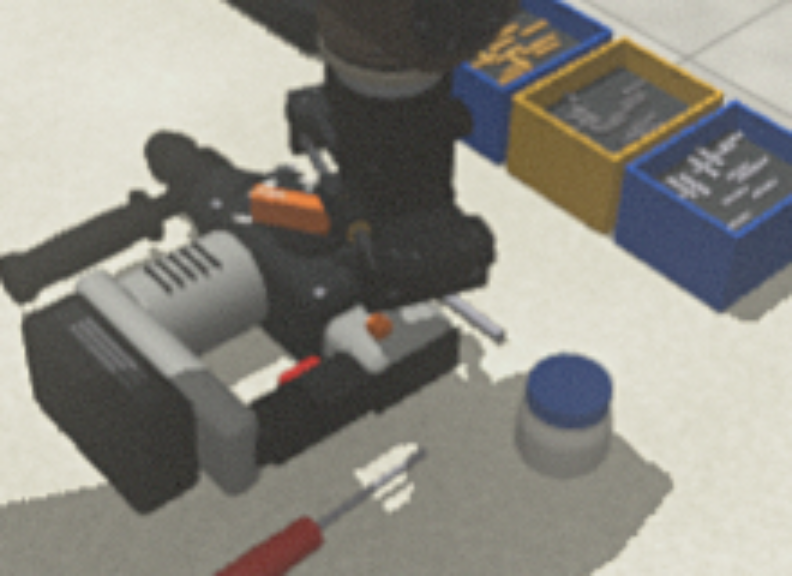

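The fingertips (370,290) are just above the button (378,325). I'll go down slowly.

```bash
python3 -m creep '[0,0,0.004,0,0,0,1,0,0,0.008,0,0,0,1,0,0,0.012,0,0,0,1,0,0,0.015,0,0,0,1,0,0,0.0165,0,0,0,1,0,0,0.0165,0,0,0,1]'
```

```text
time_s: 4.55
tcp_pos: [0.5854, -0.0118, 0.0729]
tcp_rot: [-0.0, 0.183, 0.983, 0.0]
contact_force: [0.4, -1.0, 0.1]
opening: 0.0005
```

```bash
python3 -m creep '[0,0,0.001,0,0,0,1,0,0,0.002,0,0,0,1]';python3 -m creep '[0,0,0.001,0,0,0,1,0,0,0.001,0,0,0,1]'
```

```text
time_s: 4.75
tcp_pos: [0.5854, -0.0118, 0.0712]
tcp_rot: [0.0, 0.183, 0.983, 0.0]
contact_force: [-0.6, -0.1, 2.9]
opening: 0.0002
time_s: 4.95
tcp_pos: [0.5854, -0.0117, 0.0703]
tcp_rot: [0.0, 0.183, 0.983, 0.0]
contact_force: [-2.0, 0.8, 4.8]
opening: 0.0007
```

```bash
python3 -m creep '[0,0,0.001,0,0,0,1,0,0,0.001,0,0,0,1]';python3 -m creep '[0,0,0.001,0,0,0,1,0,0,0.001,0,0,0,1]'
```

```text
time_s: 5.15
tcp_pos: [0.5854, -0.0118, 0.0702]
tcp_rot: [0.0, 0.183, 0.983, 0.0]
contact_force: [-4.7, 0.5, 14.4]
opening: 0.0004
time_s: 5.35
tcp_pos: [0.5855, -0.0118, 0.07]
tcp_rot: [0.001, 0.183, 0.983, 0.0]
contact_force: [-8.2, 1.2, 23.8]
opening: 0.0002
```

It met the firm stop at z = 0.070 with 24 N, so the button is fully down. I'll lift off, turn the tool for the lever and check with the wrist camera.

```bash
python3 -m creep '[0,0,-0.03,0,0,0,1,0,0,-0.08,0,0,0,1,0,0,-0.13,0,0,0,1,0,0,-0.16,0,0,-0.15,1,0,0,-0.16,0,0,-0.3,1,0,0,-0.16,0,0,-0.45,1,0,0,-0.16,0,0,-0.6,1,0,0,-0.16,0,0,-0.75,1,0,0,-0.16,0,0,-0.88,1,0,0,-0.16,0,0,-0.94,1,0,0,-0.16,0,0,-0.94,1,0,0,-0.16,0,0,-0.94,1]'
cat > meas.py <<'E'
import sys
from plant import robot
from h import *
o=robot.get_obs(); print({k:np.round(o[k],4).tolist() for k in("tcp_pos","tcp_rot","contact_force","joint_positions")})
for n in sys.argv[2:]:
    c=robot.capture(n); cv2.imwrite(f"pics/{n}{sys.argv[1]}.png",c["img"][:,:,::-1])
    P=cloud(c); m=orange(c)&(P[...,0]>.45)&(P[...,0]<.75)&(abs(P[...,1]-.05)<.2)&(P[...,2]>.05)
    k,l,s,ce=cv2.connectedComponentsWithStats(m.astype(np.uint8))
    for i in range(1,k):
        if s[i,4]<15: continue
        Q=P[l==i]; zt=np.percentile(Q[:,2],95); T=Q[Q[:,2]>zt-.005]
        r=cv2.minAreaRect((T[:,:2]*1000).astype(np.float32))
        print(n,s[i].tolist(),np.round(np.median(T,0),4),np.round(np.concatenate([r[0],r[1],[r[2]]]),1))
E
python3 meas.py 2 wrist
```

```text
time_s: 6.55
tcp_pos: [0.5853, -0.0117, 0.2279]
tcp_rot: [-0.0, -0.281, 0.96, 0.0]
contact_force: [0.5, -0.6, -0.2]
opening: 0.0005
{'tcp_pos': [0.5853, -0.0117, 0.2279], 'tcp_rot': [-0.0001, -0.2812, 0.9596, 0.0001], 'contact_force': [0.4658, -0.6386, -0.1897], 'joint_positions': [-0.1329, 0.4215, 1.642, 0.0001, 1.0784, -2.2739]}
wrist [308, 209, 20, 19, 228] [ 0.5849 -0.0116  0.0692] [584.9 -11.5  12.6  12.6  87.4]
wrist [384, 295, 74, 29, 1749] [0.5977 0.0885 0.111 ] [583.6  45.5 140.4  47.7  74.2]
```

View pics/wrist2.png

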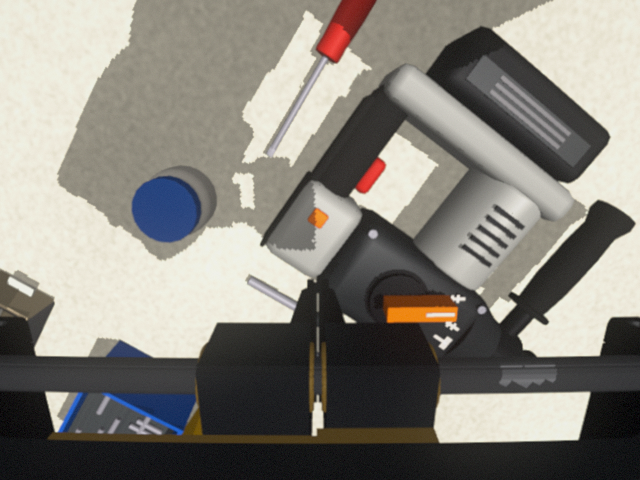

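The button now reads z = 0.069, so it is down, and it is still at (0.585, -0.012), so the hammer hasn't moved. In the wrist view the lever runs from (385,315) to (458,315). I'll bring the fingertips to the lever's counter-clockwise side.

```bash
python3 -m creep '[-0.02,0.046,0,0,0,0,1,-0.043,0.096,0,0,0,0,1,-0.043,0.096,0.03,0,0,0,1,-0.043,0.096,0.075,0,0,0,1,-0.043,0.096,0.11,0,0,0,1,-0.043,0.096,0.128,0,0,0,1,-0.043,0.096,0.132,0,0,0,1,-0.043,0.096,0.132,0,0,0,1]'
python3 meas.py 3 side scene
```

```text
time_s: 7.4
tcp_pos: [0.5696, 0.0922, 0.096]
tcp_rot: [-0.0, -0.282, 0.959, 0.0]
contact_force: [0.6, -0.4, 0.6]
opening: 0.0005
{'tcp_pos': [0.5696, 0.0922, 0.096], 'tcp_rot': [-0.0003, -0.2818, 0.9595, 0.0001], 'contact_force': [0.6066, -0.4309, 0.6311], 'joint_positions': [0.046, 0.5686, 1.7959, 0.0001, 0.7776, -2.0963]}
side [309, 204, 13, 5, 34] [0.6025 0.0806 0.1149] [601.6  79.2  10.5  29.2  32.6]
scene [320, 245, 7, 5, 21] [ 0.5877 -0.0101  0.0693] [589.6  -9.7  10.6  12.2  30.6]
scene [350, 247, 24, 12, 157] [0.6008 0.0905 0.1114] [598.7  92.3  16.9  52.7  29.8]
```

Run:
```python
import cv2,numpy as np
a=cv2.imread('pics/side3.png')[160:280,240:400];b=cv2.imread('pics/scene3.png')[190:310,280:440]
cv2.imwrite('pics/c3.png',cv2.resize(np.hstack([a,b]),None,fx=2.5,fy=2.5,interpolation=cv2.INTER_CUBIC))
```

```text
(no output)
```

View pics/c3.png

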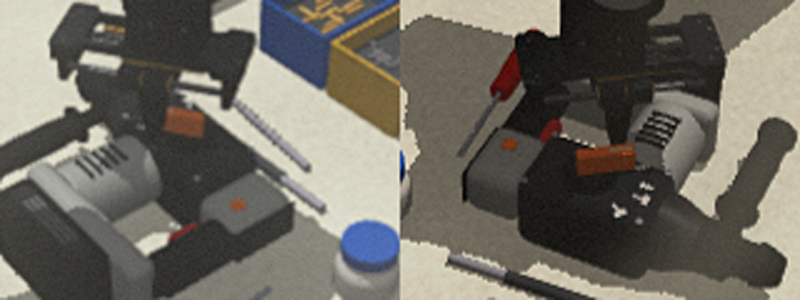

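```bash
python3 - <<'E'
import numpy as np
for p in np.arange(0,1.31,.1):
    c,s=np.cos(p),np.sin(p); print(round(p,2),round(-.0065+.0168*(c-1)-.0297*s,4),round(.0168*s+.0297*(c-1),4))
E
python3 -m creep '[-0.004,0,0,0,0,0,1,-0.006,0,0,0,0,0,1,-0.0065,0,0,0,0,0,1,-0.0065,0,0,0,0,0,1]'
```

```text
0.0 -0.0065 0.0
0.1 -0.0095 0.0015
0.2 -0.0127 0.0027
0.3 -0.016 0.0036
0.4 -0.0194 0.0042
0.5 -0.0228 0.0044
0.6 -0.0262 0.0043
0.7 -0.0296 0.0038
0.8 -0.0329 0.003
0.9 -0.0361 0.0019
1.0 -0.0392 0.0005
1.1 -0.0421 -0.0013
1.2 -0.0449 -0.0033
1.3 -0.0474 -0.0056
time_s: 7.9
tcp_pos: [0.575, 0.0957, 0.0964]
tcp_rot: [0.0, -0.282, 0.959, -0.0]
contact_force: [-3.2, -1.3, 2.0]
opening: 0.0006
```

Contact made at about 3 N, as predicted. Now I'll push along the arc.

```bash
python3 -m creep '[-0.003,0.0015,0,0,0,0.1,1,-0.0062,0.0027,0,0,0,0.2,1,-0.0095,0.0036,0,0,0,0.3,1,-0.0129,0.0042,0,0,0,0.4,1,-0.0129,0.0042,0,0,0,0.4,1]'
python3 meas.py 4 scene
```

```text
time_s: 8.4
tcp_pos: [0.584, 0.1065, 0.0962]
tcp_rot: [0.0, -0.085, 0.996, 0.0]
contact_force: [1.0, 0.3, 0.3]
opening: 0.0006
{'tcp_pos': [0.584, 0.1065, 0.0962], 'tcp_rot': [0.0005, -0.0853, 0.9964, 0.0001], 'contact_force': [1.0052, 0.3291, 0.2734], 'joint_positions': [0.0691, 0.5868, 1.7547, 0.0004, 0.7991, -1.6728]}
scene [321, 245, 6, 5, 20] [ 0.5869 -0.012   0.0692] [585.8 -12.7  15.7  11.7   6.1]
scene [350, 249, 24, 14, 108] [0.6086 0.0906 0.112 ] [609.   94.5  16.4  53.7   1.1]
```

The lever snapped to the middle notch (now along the hammer's +y) and the button hasn't moved. I'll push on past the second crest.

```bash
python3 -m creep '[-0.003,0.0015,0,0,0,0.1,1,-0.0062,0.0027,0,0,0,0.2,1,-0.0095,0.0036,0,0,0,0.3,1,-0.0129,0.0042,0,0,0,0.4,1,-0.0163,0.0044,0,0,0,0.5,1,-0.0197,0.0043,0,0,0,0.6,1,-0.0214,0.0041,0,0,0,0.65,1,-0.0214,0.0041,0,0,0,0.65,1]'
python3 meas.py 5 scene
```

```text
time_s: 9.25
tcp_pos: [0.6041, 0.1139, 0.0961]
tcp_rot: [0.0, 0.236, 0.972, 0.0]
contact_force: [-0.3, -0.2, -0.8]
opening: 0.0007
{'tcp_pos': [0.6041, 0.1139, 0.0961], 'tcp_rot': [0.0002, 0.2357, 0.9718, 0.0001], 'contact_force': [-0.2534, -0.1733, -0.816], 'joint_positions': [0.0789, 0.6116, 1.6999, 0.0002, 0.8297, -1.0161]}
scene [320, 245, 7, 5, 21] [ 0.5882 -0.0107  0.0703] [590.2 -12.   11.   12.5   1.4]
scene [351, 247, 16, 23, 109] [0.6137 0.0888 0.1118] [617.5  92.9  59.5  13.6  53.1]
```

The lever now points at 53°, where 51.7° is expected for the last notch, and there is no contact force, so the detent has taken it. I'll back away, lift and check.

```bash
python3 -m creep '[0.006,0,0,0,0,0,1,0.015,0,0,0,0,0,1,0.015,0,-0.02,0,0,0,1,0.015,0,-0.07,0,0,0,1,0.015,0,-0.12,0,0,0,1,0.03,-0.04,-0.16,0,0,0,1,0.05,-0.08,-0.2,0,0,0,1,0.05,-0.08,-0.22,0,0,0,1,0.05,-0.08,-0.22,0,0,0,1]'
python3 meas.py 6 wrist scene side
```

```text
time_s: 10.2
tcp_pos: [0.5221, 0.0654, 0.3205]
tcp_rot: [0.003, 0.236, 0.972, 0.001]
contact_force: [-0.5, -0.1, 0.0]
opening: 0.0005
{'tcp_pos': [0.5221, 0.0654, 0.3205], 'tcp_rot': [0.0035, 0.2365, 0.9716, 0.0008], 'contact_force': [-0.4679, -0.1437, 0.0358], 'joint_positions': [-0.0009, 0.2493, 1.6488, 0.0, 1.2363, -1.0942]}
wrist [354, 255, 58, 28, 970] [0.6111 0.0881 0.1113] [614.2  91.9  54.1  13.8  53.2]
wrist [275, 270, 14, 13, 122] [ 0.5847 -0.0107  0.0693] [584.8 -11.   12.6  12.1  88.5]
scene [321, 245, 6, 5, 19] [ 0.5868 -0.0113  0.0699] [587.2 -12.8  12.4  12.3  82.4]
scene [351, 247, 16, 23, 117] [0.6136 0.0879 0.1115] [616.3  91.6  56.5  14.6  48.3]
side [314, 196, 5, 14, 44] [0.6069 0.082  0.115 ] [612.9  88.8  50.3   9.9  49.4]
```

View pics/wrist6.png

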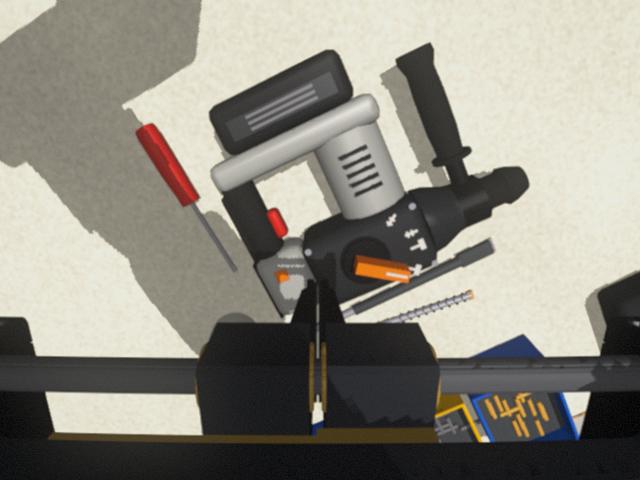

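View pics/scene6.png

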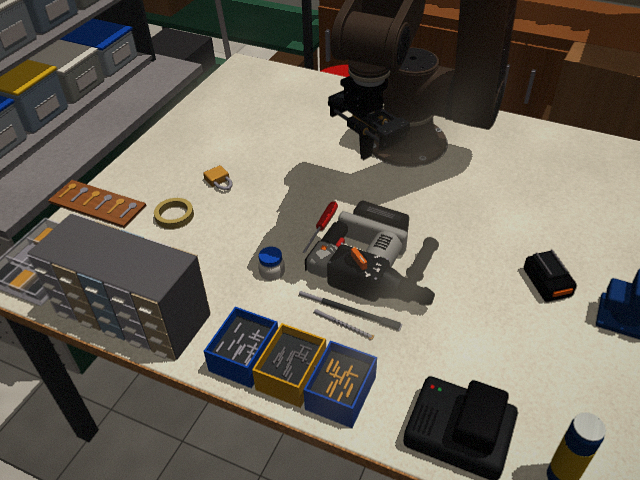

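The wrist view shows the lever from (355,262) to (410,275) pointing at the mallet symbol, with the button down at (282,276). Everything else is where it was.

```bash
python3 -c "
from plant import robot
print(robot.hand_in())"
```

```text
the job is handed in; nothing more can be done
None
```

The rotary hammer is set to chisel and the job is handed in, at about 10 s of the 40 s allowed. The hand-in gave no verdict.

- **Direction button:** I pressed it down with the closed fingertips until it met its stop at z = 0.070 m with about 24 N. Its top measured 0.069–0.070 m afterwards, which is fully down.
- **Mode lever:** I pushed it from its counter-clockwise side only, through the middle click to the last notch. The wrist camera measured a turn of 69.6° (about 1.21 rad, against 1.24 nominal and 1.12 required). The scene and side cameras read it 4–5° further round, but their view of the lever is coarser. There was no contact force at the end of the push, so the detent holds it.
- **Hammer and trigger:** The button's measured position in the wrist camera changed by less than 1 mm, so the hammer was not shoved. I kept the fingers away from the trigger and saw no change in it, but I did not measure its travel.
- **Other things:** By eye in the last pictures nothing else has moved, though I did not measure each item. The robot is clear of everything.

No check failed.

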